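# Clip the heel guard onto the shoe stand

### The job

Pick up the blue heel guard and clip it onto the white shoe stand: keeping it level, press it straight down between the two black hooks until both sides click over its ends and it lies flat on the saddle. Press gently, never with more than 30 N (the hooks are brittle), then let go, and leave the other things on the sill alone.

Things in the scene. Friction and masses are not known exactly. Their poses are not given: they have to be found in the camera images.
- guard: blue plastic heel guard, 60 g, standing on the sill. Sole plate 80 (x) x 46 (y) x 14 mm; on it a D-shaped cup wall up to 48 mm height: flat sides with outer faces at y = +-23 mm (x -28 to +8), rounded to x = +31, open at -x. The plate sticks out at both x ends as tongues. Origin: centre of the underside, z up. Grip from above across the flat sides (46 mm wide, fingers closing along y)
- tongue_a (a point): underside of the heel guard at the tip of its +x tongue, (40, 0, 0) mm in the guard's frame
- tongue_b (a point): underside of the heel guard at the tip of its -x tongue, (-40, 0, 0) mm in the guard's frame
- stand: white hard-silicone shoe stand stuck fast to the sill: foot 124 (x) x 82 (y) x 22 mm, post, and a level saddle 80 x 56 mm with a black snap hook 26 mm wide at each x end. Origin: centre of the foot's underside, z up, saddle centred over it. The guard belongs flat on the saddle, its length along the stand's x (either way round fits), a tongue under each hook nose
- saddle_mid (a point): fixed point 68 mm above the stand's origin, the middle of the saddle's height range. The saddle's top face lies between 10 mm below and 10 mm above it: the height is set differently each time, locked, and NOT reported; it has to be felt. Above the saddle top: hook nose underside 15.5 mm, hook tips 40 mm. Noses 74 mm apart, their sloped upper faces widening to 90 mm at the tips
- hook_line (a point): fixed point 90 mm above the stand's origin. Pressing: the guard's underside meets the hook slopes 20 to 30 mm above the saddle top and centres itself up to 3 mm along x; the push rises to 8 to 16 N in 3 to 6 mm, falls to 2 to 6 N of rubbing while the noses slide down the tongues' 14 mm end faces, drops to none as both click over, 1 to 3 mm above the saddle; then the guard stops hard
- hook_a (a joint): bend of the hook at the stand's +x end, rad: 0 = upright at rest, grows as its nose is pushed outward, about 0.1 while a tongue passes the nose; springs back to 0 when the nose has snapped over. Spring 1.2 N m/rad, hinge 35 mm below the nose
- hook_b (a joint): the same for the hook at the stand's -x end
- jar: clear glass jar with a red twist cap, 72 mm across, 110 mm tall; origin under its centre. A bystander: leave it alone
- brush: suede brush lying bristles down: wooden back 150 x 46 mm, brass-coloured bristles, 36 mm tall; origin under its centre, x along it. A bystander: leave it alone
- tin: flat red-lidded shoe polish tin, 76 mm across, 22 mm tall; origin under its centre. A bystander: leave it alone
- plant: small plant in a terracotta pot 88 mm across, 68 mm tall, leaves up to about 110 mm; origin under its centre. A bystander: leave it alone
- mug: blue mug 78 mm across, 85 mm tall, handle at its +y side; origin under its centre. A bystander: leave it alone
- shoehorn: short shoehorn lying flat, wooden handle and steel blade, 185 x 36 mm, 8 mm tall; origin near its middle, x along it. A bystander: leave it alone
Not all that is in view belongs to the job. Of the things that look like the guard, take the one that is farthest from the robot's base at the start.

How it is judged (in metres and radians):
On the way, in this order (a step that is already met when the one before it is completed fails the run):
1. the heel guard is lifted off the sill, higher than it will finally lie (height (world z) of guard above 0.1 m), for 0.1 s.
2. the guard, centred over the stand and level, wedges both hooks outward together (value of joint each of hook_a, hook_b above 0.02 rad and horizontal distance between guard and stand below 0.01 m and angle between guard's own z axis and vertical below 0.15 rad), for 0.02 s.
At the end, for the whole second after the job is handed in: The heel guard is at rest on the saddle: the underside of both tongues 55 to 80.3 mm above the stand's origin (under the hook noses), both hooks sprung back (under 0.03 rad), guard centred within 8 mm (3 mm along the stand), along the stand within 0.12 rad, level within 0.06 rad (z of tongue_a in the frame of stand between 0.055 and 0.0803 m and z of tongue_b in the frame of stand between 0.055 and 0.0803 m and value of joint each of hook_a, hook_b below 0.03 rad and x of guard in the frame of stand between -0.003 and 0.003 m and horizontal distance between guard and stand below 0.008 m and angle between the x axis of guard and the x axis of stand, either way round below 0.12 rad and angle between guard's own z axis and vertical below 0.06 rad and linear speed of guard below 0.01 m/s); the robot touches nothing.
It fails at once if the guard is pressed on the stand or its hooks with more than 30 N (contact force between guard and stand above 30 N).
It fails at once if the robot pushes on the stand or its hooks itself with more than 30 N (contact force between any of the fingers, the arm and stand above 30 N).
It fails at once if the guard is tipped by more than 0.35 rad (angle between guard's own z axis and vertical above 0.35 rad).
It fails at once if a bystander is moved by more than 20 mm (distance of any of jar, brush, tin, plant, mug, shoehorn from where it was at the start of the episode above 0.02 m).
It also fails if it takes over 48 s, if anything falls off the work surface, if the arm or the gripper's body presses on something with over 40 N, if the wrist force passes 120 N, or if a joint passes its speed limit or range.

### The arm

A 6-joint arm with a two-finger parallel gripper is mounted at the origin on the work surface. World frame = base frame: x ahead of the robot, y to its left, z up, the work surface at z = 0. Lengths are in m, angles in degrees, forces in N, time in s.
With the tool pointing down it reaches from about 0.4 to 0.825 m from the base axis. Payload 7 kg.
Tool frame: the origin (TCP) lies midway between the tips of the shut fingers; the grasp point (between the pads) lies 19 mm behind it; z points along the fingers, y is the line along which they close (so a half turn about z gives the same grasp; the last joint's range is limited). The gripper opens to 88 mm and grips with 3 to 60 N. Pads are 19 mm wide; open, the fingers measure 130 mm over their backs; the gripper's body (78 mm by 193 mm) begins 47 mm behind the grasp point.
Start: joints at [93.054, 20.546, 0.682, 0, -70.136, -16.507], TCP at [0.157, 0.656, 0.227] pointing down, gripper open.
Joint ranges: [-176.03, 176.03], [-82.01, 121.73], [-58.28, 71.71], [-173.87, 95.51], [-174.79, -0.11], [-173.66, 173.66]. Speed limits (degrees/s): [136.94, 136.94, 172.46, 180, 180, 180].

### API

Orientations are given as [roll, pitch, yaw] about the fixed x, y, z axes, in that order (R = Rz(yaw) Ry(pitch) Rx(roll)).
In Python, from plant import telemetry, viewer, workorder gives the robot as it stands. The module is installed in compiled form; this text tells all that it offers.
- The arm moves only by the tool carry_out, never from a script. Its argument "rows" is a list of rows, each a list of 6 numbers: the shift along the tool's x, y, z in m, then the turn, a rotation vector about the tool's x, y, z in rad. In form: [[tx, ty, tz, ax, ay, az], ...]. A call has 1 to 8 rows; each row is the pose to reach, as a shift and turn from the pose commanded when the call began, along the tool's axes at that moment; what a row does not reach only later rows make up. A row lasts 1/8 s, in which the tool goes at most 62.5 mm and 10.7 degrees, less where a joint would pass 70% of its speed; a pose out of reach is approached as far as the arm can. A call with a gripper value outside its range is refused whole. "grip" is the gripper's target within -1 to 1 (fully open at 1, half-way at 0, shut at -1), set as the call begins (left out, the last holds). The fingers move at their own pace and stop on an object; the grip force is fixed at half the most. Time passes only in rows, so rows that repeat a pose let the fingers close. It gives the time, the measured TCP pose, the force, the opening and the grip force at its end, in the units of the state.
- telemetry.get_obs(): the state, without advancing time (a new reading comes with each control period).
- viewer.snapshot(name): name is "scene" or "side" or "wrist"; returns the picture (420x560x3 uint8, red, green, blue); there is no depth.
- viewer.camera_info(name): a dict with "intrinsics" (3x3 intrinsics, pixels), "k1" (the pictures are not rectified: a ray, as slopes to the right and down, at radius r is drawn at 1 + k1 r^2 times it, then the intrinsics apply), "extrinsics" (4x4, takes a point from camera to world coordinates); the wrist camera has in their place "tool_from_camera" (4x4, takes a point from camera to tool coordinates, whose origin is the TCP and whose axes are the flange's). Camera axes: x right, y down, z forward; pixel columns grow to the right and rows downward; lengths in m; the calibration is good to about 2 mm. A picture is of the moment at which its call begins: read the wrist's pose just before it. camera_info takes no time and is no camera call.
- workorder.close_job(): hands the job in; it is judged then, once.
The state is a dict: "clock": time; "joint_pos": joint angles; "qvel": joint speeds; "tau": joint torques, N m; "tool_pos": TCP position; "orientation": TCP orientation; "force": force on the tool from outside, world axes, zero at the start; "moment": the same for the moment, N m; "opening": finger opening in m; "gripper_force": force on a finger pad.
Only numpy, scipy, OpenCV 4.12 (cv2) and the standard library are available. Lean on these libraries where they do the work, as an engineer would, in place of code of your own. Each camera call takes 0.05 s, during which the arm holds its last target. There are 200 camera calls.

## Working session

There is one attempt and no reset: what is moved stays moved. The work goes in short steps, Python scripts to look and compute and a tool call to move; the robot and the scene stay as the last step left them, time stands still between calls to the robot, and variables do not carry over. Pictures are saved under pics/ and viewed, at most 12 in all, crops included, and the job is handed in when it is done.

Besides the shell and the picture viewer there is one more tool, called after "Request:" as name(argument=value, ...), one argument or row to a line, values as JSON. carry_out: Moves the arm, as the interface text tells. Its arguments: {"type":"object","properties":{"rows":{"type":"array"},"grip":{"type":"number"}},"required":["rows"]}

```bash
mkdir -p pics; cat > h.py <<'E'
import numpy as np,cv2
from plant import telemetry, viewer, workorder
from scipy.spatial.transform import Rotation as R
def cam(n):
    c=viewer.camera_info(n)
    if n=='wrist':
        o=telemetry.get_obs();T=np.eye(4)
        T[:3,:3]=R.from_euler('xyz',o['orientation'],degrees=True).as_matrix();T[:3,3]=o['tool_pos']
        E=T@np.array(c['tool_from_camera'])
    else: E=np.array(c['extrinsics'])
    return np.array(c['intrinsics']),c['k1'],E
def ground(c,uv,z):
    K,k1,E=c
    d=np.linalg.inv(K)@[uv[0],uv[1],1];s=d[:2].copy()
    for _ in range(30): s=d[:2]/(1+k1*(s@s))
    r=E[:3,:3]@[s[0],s[1],1];p=E[:3,3]
    return p+r*(z-p[2])/r[2]
def proj(c,P):
    K,k1,E=c
    P=np.atleast_2d(P);q=(P-E[:3,3])@E[:3,:3];s=q[:,:2]/q[:,2:]
    s=s*(1+k1*(s**2).sum(1,keepdims=True));return s@K[:2,:2].T+K[:2,2]
def snap(n,f):
    im=viewer.snapshot(n)[:,:,::-1];cv2.imwrite('pics/'+f+'_raw.png',im)
    return im
E
python3 - <<'E'
from h import *
for n in('scene','side','wrist'):
    c=cam(n);print(n,c[0].round(1).tolist(),c[1],c[2].round(3).tolist())
a=snap('scene','s0');b=snap('side','d0');w=snap('wrist','w0')
cv2.imwrite('pics/s0.png',cv2.resize(a,(784,588),interpolation=2));cv2.imwrite('pics/d0.png',cv2.resize(b,(784,588),interpolation=2))
print(telemetry.get_obs())
E
```

```text
scene [[390.5, 0.0, 276.3], [0.0, 390.5, 213.9], [0.0, 0.0, 1.0]] -0.0270924725877958 [[0.542, 0.439, -0.716, 1.286], [0.84, -0.304, 0.449, -0.468], [-0.02, -0.845, -0.534, 0.653], [0.0, 0.0, 0.0, 1.0]]
side [[401.3, 0.0, 284.1], [0.0, 401.3, 210.2], [0.0, 0.0, 1.0]] -0.07544471016241659 [[0.969, -0.168, 0.181, 0.334], [-0.246, -0.655, 0.714, -0.787], [-0.001, -0.736, -0.677, 0.829], [0.0, 0.0, 0.0, 1.0]]
wrist [[351.1, 0.0, 280.7], [0.0, 351.1, 206.6], [0.0, 0.0, 1.0]] -0.08326925041201712 [[-0.234, -0.933, -0.273, 0.229], [-0.972, 0.225, 0.064, 0.639], [0.001, 0.28, -0.96, 0.384], [0.0, 0.0, 0.0, 1.0]]
{'clock': 0.15, 'joint_pos': array([ 9.30530529e+01,  2.05843182e+01,  6.44781843e-01, -1.42295975e-02,
       -7.01361021e+01, -1.65058665e+01]), 'qvel': array([-0.06802367, -0.09294895,  0.18580308,  0.08090615, -0.00313624,
       -0.02788039]), 'tau': array([-6.49464728e-04, -5.83275568e+01,  2.93290937e+01,  7.00125530e+00,
        8.85209389e-03, -1.08664540e-04]), 'tool_pos': array([0.15699024, 0.65609971, 0.22580517]), 'orientation': array([ 1.79923678e+02, -8.66472529e-03, -1.34576517e+01]), 'force': array([-0.32170051, -0.27991968,  1.08515494]), 'moment': array([ 0.01331537, -0.04287551,  0.06311881]), 'gripper_force': 0.0, 'opening': 0.08788418083817952}
```

View pics/s0.png

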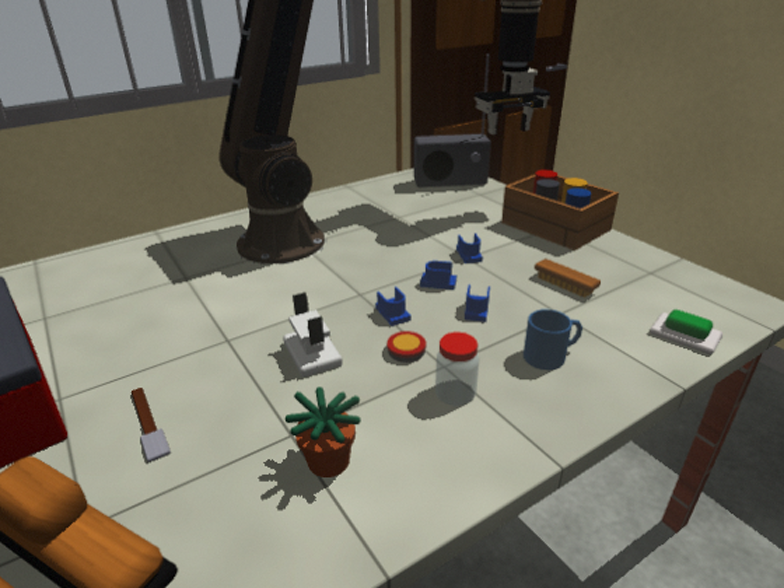

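View pics/d0.png

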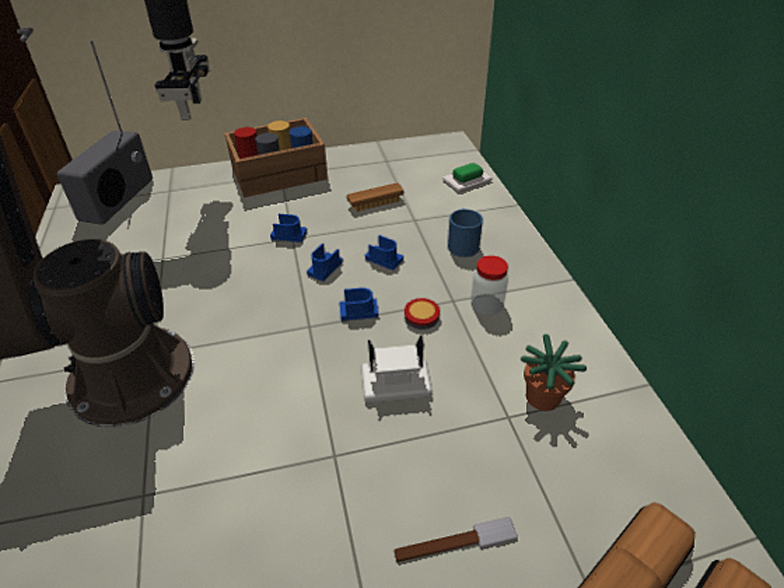

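The scene view shows four blue guards, at (469,248), (438,275), (393,306) and (477,303) in the 1.4x picture, with the stand at (315,335). In the side view they are at (289,230), (325,263), (358,304) and (384,253), with the stand at (397,375).

```bash
python3 - <<'E'
from h import *
cs,cd=cam('scene'),cam('side')
f=1/1.4
for n,c,l in(('scene',cs,[(469,257),(438,282),(393,313),(477,312),(313,352)]),('side',cd,[(289,236),(325,272),(358,312),(384,260),(397,385)])):
    for p in l:
        g=ground(c,np.array(p)*f,0.007);print(n,p,g.round(3),np.hypot(*g[:2]).round(3))
a=cv2.imread('pics/s0_raw.png');b=cv2.imread('pics/d0_raw.png')
def crop(im,x,y,w,h,s):return cv2.resize(im[y:y+h,x:x+w],None,fx=s,fy=s,interpolation=cv2.INTER_CUBIC)
A=crop(a,195,160,160,115,5)
B=crop(b,180,140,160,155,3.8) [:589]
cv2.imwrite('pics/s1.png',A);cv2.imwrite('pics/d1.png',crop(b,190,145,130,145,4))
E
```

```text
scene (469, 257) [0.369 0.354 0.007] 0.511
scene (438, 282) [0.423 0.215 0.007] 0.475
scene (393, 313) [0.472 0.057 0.007] 0.476
scene (477, 312) [0.57  0.206 0.007] 0.607
scene (313, 352) [ 0.498 -0.144  0.007] 0.518
side (289, 236) [0.347 0.35  0.007] 0.493
side (325, 272) [0.412 0.193 0.007] 0.455
side (358, 312) [0.459 0.048 0.007] 0.462
side (384, 260) [0.551 0.202 0.007] 0.587
side (397, 385) [ 0.491 -0.159  0.007] 0.516
```

View pics/s1.png

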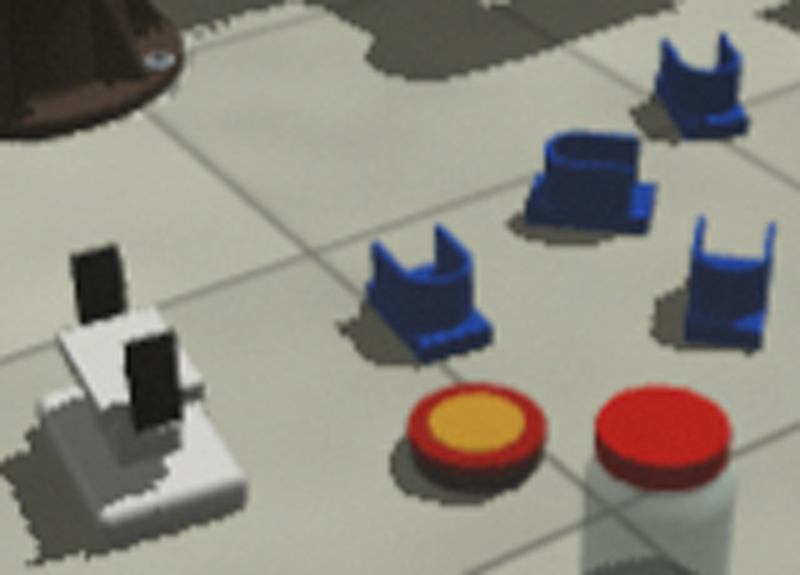

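View pics/d1.png

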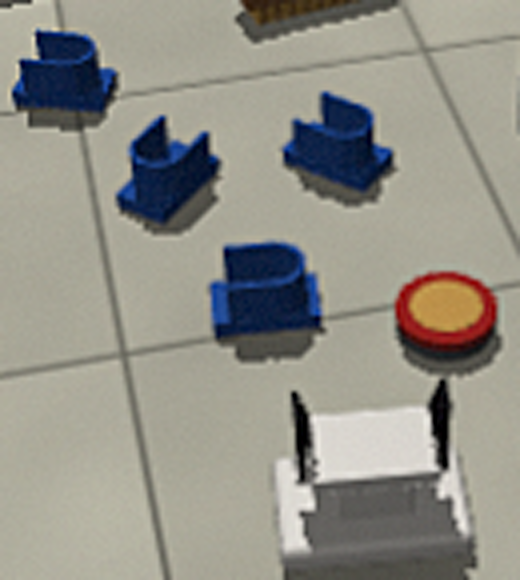

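The target is the guard at about (0.56, 0.204), the farthest from the base at 0.6 m. I'll move the wrist over it to measure.

Request:
carry_out(
  rows=[
    [0.045,0.028,0,0,0,0],
    [0.09,0.057,0,0,0,0],
    [0.135,0.085,0,0,0,0],
    [0.18,0.113,0,0,0,0],
    [0.225,0.142,0,0,0,0],
    [0.27,0.17,0,0,0,0],
    [0.315,0.198,0,0,0,0],
    [0.36,0.227,0,0,0,0],
  ],
  grip=1,
)

```text
clock: 1.15
tool_pos: [0.4553, 0.3505, 0.2265]
orientation: [-180.0, 0.0, -13.4]
force: [0.6, 0.4, -0.6]
opening: 0.0878
gripper_force: 0.0
```

Request:
carry_out(
  rows=[
    [0.045,0.028,0,0,0,0],
    [0.09,0.057,0,0,0,0],
    [0.135,0.085,0,0,0,0],
    [0.177,0.113,0,0,0,0],
    [0.177,0.113,0,0,0,0],
    [0.177,0.113,0,0,0,0],
  ],
)

```text
clock: 1.9
tool_pos: [0.6, 0.2005, 0.2261]
orientation: [180.0, 0.0, -13.5]
force: [-0.3, 0.3, 0.2]
opening: 0.087
gripper_force: 0.0
```

```bash
python3 - <<'E'
from h import *
o=telemetry.get_obs();print(o['clock'],o['tool_pos'],o['orientation'],o['force'],o['joint_pos'])
c=cam('wrist');w=snap('wrist','w1');np.savez('w1c.npz',K=c[0],k=c[1],E=c[2])
cv2.imwrite('pics/w1.png',cv2.resize(w,(784,588),interpolation=2))
E
```

```text
1.9 [0.60003842 0.20054892 0.22607747] [ 1.79976029e+02  4.10769630e-02 -1.35102315e+01] [-0.25093721  0.28828852  0.18473878] [ 3.61187191e+01  1.66464878e+01 -5.00051736e+00 -1.69597587e-02
 -6.83978651e+01  4.03773081e+01]
```

View pics/w1.png

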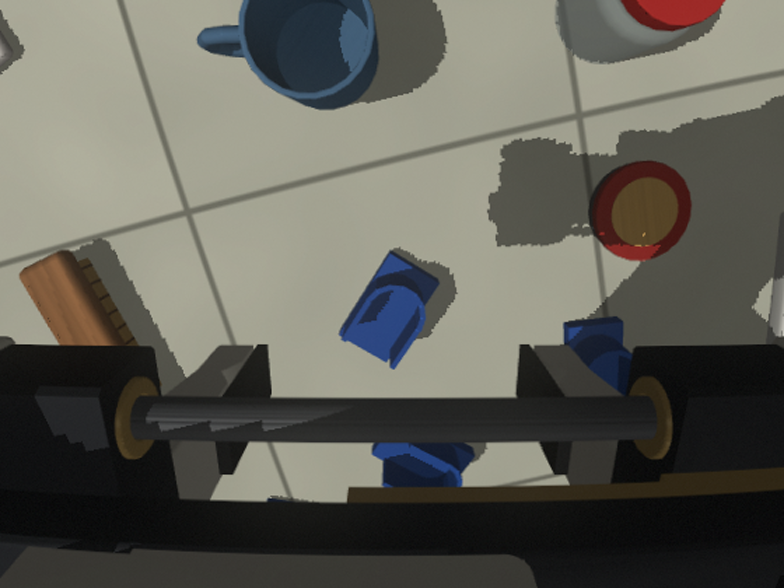

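The wrist view shows the target guard at about (390,310). Its tongue corners are at (391,252) and (438,279), and its wall tips near (342,334) and (394,367), 1.4x scale. I'll fit the pose and overlay it.

```bash
cat >> h.py <<'E'
from scipy.optimize import least_squares
def fit(c,M,uv,x0):
    def w(x): return M@R.from_euler('z',x[2]).as_matrix().T+[x[0],x[1],0]
    s=least_squares(lambda x:(proj(c,w(x))-uv).ravel(),x0)
    return s.x,w,s.fun.reshape(-1,2)
E
cat > o.py <<'E'
from h import *
z=np.load('w1c.npz');c=(z['K'],float(z['k']),z['E'])
M=np.array([[40,23,14],[40,-23,14],[-28,23,48],[-28,-23,48]])/1e3
uv=np.array([(391,252),(438,279),(342,334),(394,367)])/1.4
x,w,r=fit(c,M,uv,[.55,.2,0]);print(x.round(4),np.degrees(x[2]),r.round(1))
im=cv2.imread('pics/w1_raw.png');s=7;x0,y0=230,165
im=cv2.resize(im[y0:y0+110-25,x0:x0+110],None,fx=s,fy=s,interpolation=2)
# auto: blue mask silhouette overlay
def poly(P,col):
    q=((proj(c,w2(P))-[x0,y0])+.5)*s
    cv2.polylines(im,[q.round().astype(int)],False,col,1)
w2=lambda P:np.array(P)/1e3@R.from_euler('z',x[2]).as_matrix().T+[x[0],x[1],0]
t=np.linspace(-np.pi/2,np.pi/2,20)
poly([(40,23,14),(40,-23,14),(-40,-23,14),(-40,23,14),(40,23,14)],(0,255,0))
poly([(40,23,0),(40,-23,0),(-40,-23,0),(-40,23,0),(40,23,0)],(0,255,255))
poly([(-28,-23,48),(8,-23,48)]+[(8+23*np.cos(a),23*np.sin(a),48) for a in t]+[(-28,23,48)],(0,0,255))
cv2.imwrite('pics/w1o.png',im)
E
python3 o.py
```

```text
[ 0.554   0.2159 -0.7974] -45.689765754717286 [[-0.6 -1.8]
 [ 1.5  0.9]
 [-0.8  1.4]
 [-0.1 -0.4]]
```

View pics/w1o.png

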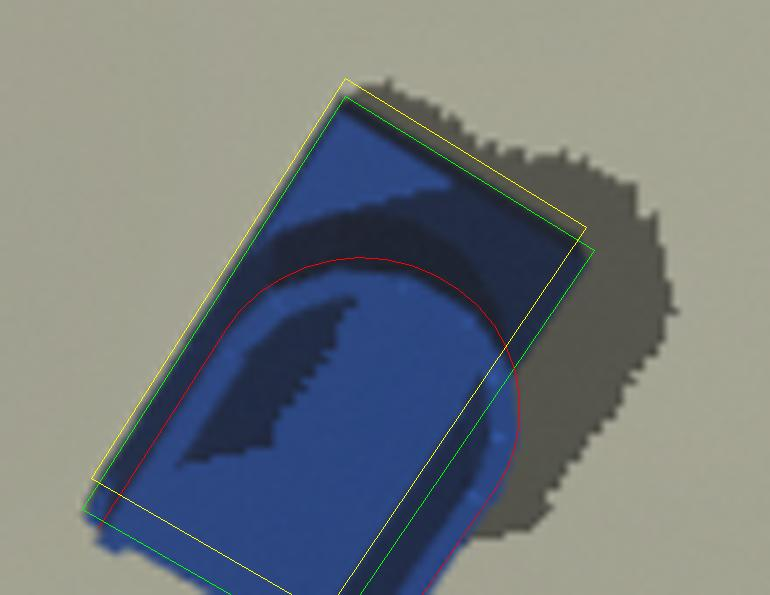

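```bash
sed -i 's/^M=.*/M=np.array([[40,23,0],[40,-23,0],[-40,23,14],[-28,-23,48]])\/1e3/; s/^uv=.*/uv=np.vstack([np.array([(350,99),(588,252),(84,516)])\/7-.5+[230,165],[[394.5\/1.4,367\/1.4]]])/; s/110-25/85+20/; s/s=7/s=5.7/' o.py; sed -i 's/;s=5.7;/;s=5.7;/' o.py; python3 o.py
python3 - <<'E'
from h import *
c=cam('side');c2=cam('scene')
# scene/side check of guard via fit result is optional; stand coarse yaw from side saddle edge (d1 crop x4, offset 190,145)
f=lambda p:np.array(p)/4-.125+[190,145]
for z in(.058,.068,.078):
    a,b=ground(c,f((308,417)),z),ground(c,f((437,407)),z);print(z,a.round(4),b.round(4),np.linalg.norm(b-a).round(4))
    a,b=ground(c,f((313,484)),z),ground(c,f((445,475)),z);print(z,a.round(4),b.round(4),np.linalg.norm(b-a).round(4))
a,b=ground(c,f((284,555)),.022),ground(c,f((470,540)),.022);print(a.round(4),b.round(4),np.linalg.norm(b-a))
E
```

```text
[ 0.5517  0.216  -0.8135] -46.60954899223793 [[ 0.4 -0.9]
 [ 0.4 -1.1]
 [-0.2  0.3]
 [-0.5  1.7]]
0.058 [ 0.4604 -0.1061  0.058 ] [ 0.5431 -0.1183  0.058 ] 0.0836
0.058 [ 0.4515 -0.161   0.058 ] [ 0.5324 -0.1742  0.058 ] 0.082
0.068 [ 0.4588 -0.1149  0.068 ] [ 0.5404 -0.1269  0.068 ] 0.0825
0.068 [ 0.4499 -0.1691  0.068 ] [ 0.5298 -0.1822  0.068 ] 0.081
0.078 [ 0.4572 -0.1237  0.078 ] [ 0.5377 -0.1356  0.078 ] 0.0814
0.078 [ 0.4484 -0.1772  0.078 ] [ 0.5273 -0.1901  0.078 ] 0.0799
[ 0.427  -0.1827  0.022 ] [ 0.5423 -0.2002  0.022 ] 0.11656087421852668
```

View pics/w1o.png

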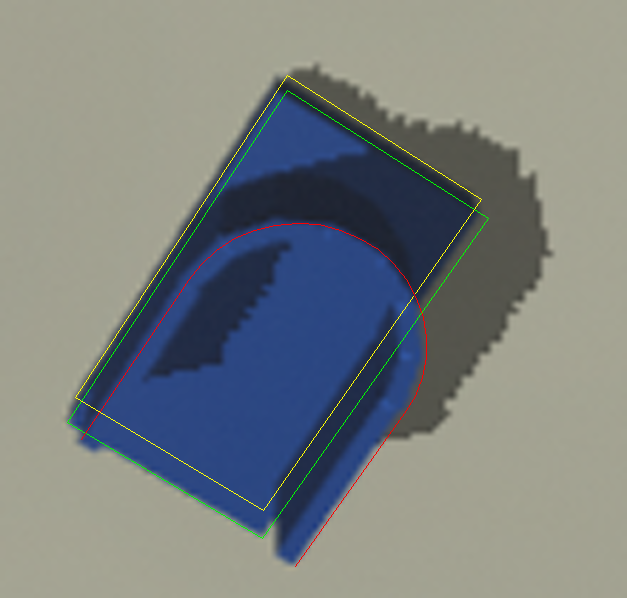

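The overlay now fits within about 1 mm: guard at (0.5515, 0.2165), yaw −46.6°. The stand is at about (0.495, −0.148), yaw about −9°. Next is the grasp.

Request:
carry_out(
  rows=[
    [-0.013,-0.001,0.02,0,0,0.14],
    [-0.026,-0.003,0.04,0,0,0.29],
    [-0.04,-0.004,0.06,0,0,0.43],
    [-0.0533,-0.0057,0.09,0,0,0.578],
    [-0.0533,-0.0057,0.12,0,0,0.578],
    [-0.0533,-0.0057,0.145,0,0,0.578],
    [-0.0533,-0.0057,0.145,0,0,0.578],
  ],
  grip=1,
)

```text
clock: 2.82
tool_pos: [0.5479, 0.219, 0.0801]
orientation: [179.8, 0.0, -46.5]
force: [0.2, -0.4, 0.7]
opening: 0.0877
gripper_force: 0.0
```

Request:
carry_out(
  rows=[
    [0,0,0.02,0,0,0],
    [0,0,0.04,0,0,0],
    [0,0,0.055,0,0,0],
    [0,0,0.069,0,0,0],
    [0,0,0.069,0,0,0],
  ],
)

```text
clock: 3.45
tool_pos: [0.5492, 0.2186, 0.0118]
orientation: [179.9, 0.0, -46.6]
force: [-0.6, -0.1, 0.2]
opening: 0.0879
gripper_force: 0.0
```

Request:
carry_out(
  rows=[
    [0,0,0,0,0,0],
    [0,0,0,0,0,0],
    [0,0,0,0,0,0],
    [0,0,0,0,0,0],
    [0,0,0,0,0,0],
    [0,0,0,0,0,0],
  ],
  grip=-1,
)

```text
clock: 4.2
tool_pos: [0.5498, 0.2189, 0.0127]
orientation: [-180.0, -0.0, -46.6]
force: [0.2, -0.4, 1.2]
opening: 0.0465
gripper_force: 30.0
```

Request:
carry_out(
  rows=[
    [0,0,-0.01,0,0,0],
    [0,0,-0.035,0,0,0],
    [0,0,-0.075,0,0,0],
    [0,0,-0.115,0,0,0],
    [0,0,-0.155,0,0,0],
    [0,0,-0.195,0,0,0],
    [0,0,-0.225,0,0,0],
    [0,0,-0.238,0,0,0],
  ],
)

```text
clock: 5.2
tool_pos: [0.5501, 0.219, 0.253]
orientation: [-179.8, -0.0, -46.6]
force: [-0.1, 1.5, -0.9]
opening: 0.0458
gripper_force: 30.0
```

Request:
carry_out(
  rows=[
    [0.015,0.027,0,0,0,-0.05],
    [0.042,0.073,0,0,0,-0.15],
    [0.069,0.121,0,0,0,-0.25],
    [0.097,0.17,0,0,0,-0.35],
    [0.125,0.219,0,0,0,-0.45],
    [0.152,0.267,0,0,0,-0.54],
    [0.174,0.305,0,0,0,-0.62],
    [0.1852,0.3251,0,0,0,-0.656],
  ],
)

```text
clock: 6.2
tool_pos: [0.4394, -0.1409, 0.2499]
orientation: [180.0, 0.1, -9.0]
force: [-0.2, -0.4, -1.2]
opening: 0.0459
gripper_force: 30.0
```

Request:
carry_out(
  rows=[
    [0,0,0,0,0,0],
    [0,0,0,0,0,0],
    [0,0,0,0,0,0],
  ],
)

```text
clock: 6.58
tool_pos: [0.4411, -0.1385, 0.2503]
orientation: [-180.0, 0.0, -8.9]
force: [0.5, 0.0, -0.4]
opening: 0.0459
gripper_force: 30.0
```

```bash
python3 - <<'E'
from h import *
o=telemetry.get_obs();print(o['clock'],o['tool_pos'],o['orientation'],o['force'],o['opening'],o['gripper_force'],o['joint_pos'])
c=cam('wrist');w=snap('wrist','w2');np.savez('w2c.npz',K=c[0],k=c[1],E=c[2])
cv2.imwrite('pics/w2.png',cv2.resize(w,(784,588),interpolation=2))
snap('side','d2');snap('scene','s2')
E
```

```text
6.575 [ 0.44111141 -0.1385242   0.25033955] [-1.79998687e+02  2.15848341e-02 -8.94999075e+00] [ 0.4891482   0.02980088 -0.38294125] 0.04594486719829086 29.99958246946335 [ 7.06844903e+00 -9.22765388e-01 -2.26896478e+01 -7.77157755e-03
 -6.82535022e+01  7.39844406e+01]
```

View pics/w2.png

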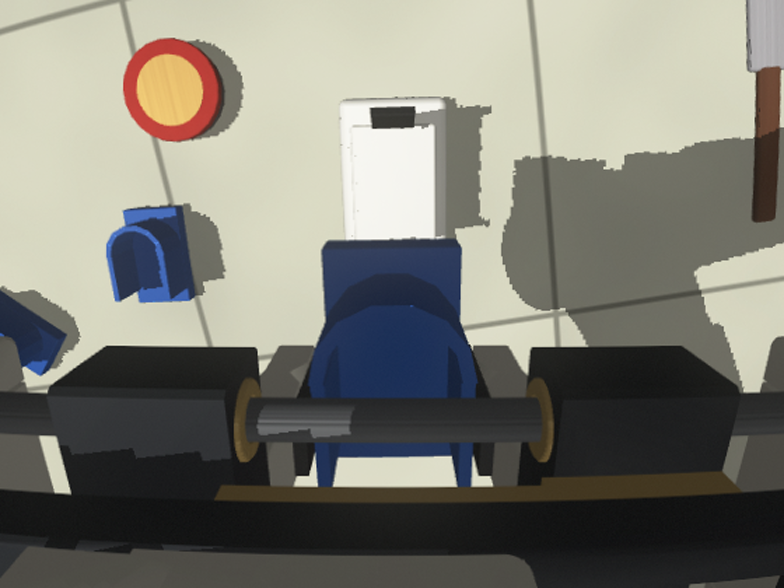

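The wrist view shows the guard held straight, with its tongue tip edge running from (323,247) to (461,241). The stand's foot end is at (341,100) to (445,97), the hook at (371–415,107) and the saddle's far edge at (350,128) to (435,126). I'll take an enlarged composite for a precise fit.

```bash
python3 - <<'E'
import cv2,numpy as np
w=cv2.imread('pics/w2_raw.png');d=cv2.imread('pics/d0_raw.png')
A=cv2.resize(w[62:182,228:336],None,fx=4.5,fy=4.5,interpolation=2)   # 486x540
B=cv2.resize(d[235:300,255:315],None,fx=5,fy=5,interpolation=2) #300x325
C=np.zeros((540,800,3),np.uint8);C[:540,:486]=A;C[:325,495:795]=B
cv2.imwrite('pics/comp.png',C)
E
```

```text
(no output)
```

View pics/comp.png

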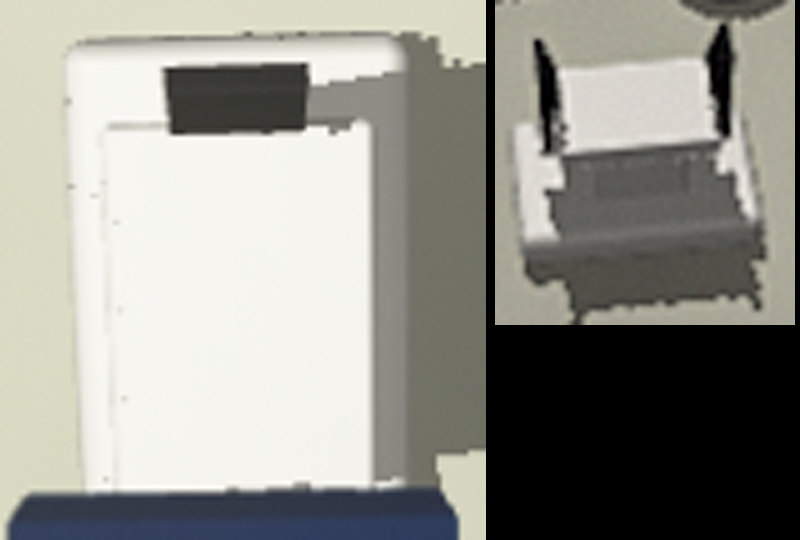

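```bash
cat > f.py <<'E'
from h import *
z=np.load('w2c.npz');c=(z['K'],float(z['k']),z['E'])
px=lambda p:np.array(p)/4.5-.39+[228,62]
def W(P,x,y,a,h): return (np.array(P)+[0,0,h])@R.from_euler('z',a).as_matrix().T+[x,y,0]
# saddle: far corners, and sides seen at row 488
fc=px([(105,124),(372,121)]);sd=px([(114,488),(371,488)])
def res(v,full=False):
    x,y,a,h,t1,t2=v
    r=np.r_[(proj(c,W([(.04,.028,0),(.04,-.028,0)],x,y,a,h))-fc).ravel(),(proj(c,W([(t1,.028,0),(t2,-.028,0)],x,y,a,h))-sd).ravel()]
    return r
s=least_squares(res,[.495,-.148,-.15,.068,-.02,-.02]);print('stand',s.x.round(4),np.degrees(s.x[2]).round(2),s.fun.round(2))
for h in(.058,.068,.078):
    s2=least_squares(lambda v:res(np.r_[v[:3],h,v[3:]]),[.495,-.148,-.15,-.02,-.02]);print(h,s2.x.round(4),s2.fun.round(2))
# guard
g=px([(32,493),(440,488),(9,520),(457,517)])
M=np.array([[40,23,0],[40,-23,0],[40,23,14],[40,-23,14]])/1e3
s3=least_squares(lambda v:(proj(c,W(M,*v[:3],.2378))-g).ravel(),[.445,-.139,-.15])
print('guard',s3.x.round(4),np.degrees(s3.x[2]).round(2),s3.fun.round(2))
# side view
c2=cam('side');q=lambda p:(np.array(p)-[495,0])/5-.4+[255,235]
P=q([(566,157),(718,143)]);N=[(566,70),(708,62)]
for h in(.058,.068,.078):
    a,b=[ground(c2,p,h) for p in P]
    print(h,'front corners',a.round(4),b.round(4),np.linalg.norm(a-b).round(4),np.degrees(np.arctan2(*(b-a)[1::-1])).round(2))
    yy=np.array([b[0]-a[0],b[1]-a[1]]);yy/=np.linalg.norm(yy);m=(a+b)[:2]/2+.028*np.array([-yy[1],yy[0]]);print('  centre',m.round(4))
    print('  far',*[ground(c2,p,h).round(4) for p in q(N)])
E
python3 f.py
```

```text
stand [ 0.4893 -0.1461 -0.1459  0.0653 -0.0368 -0.0375] -8.36 [-0.24  0.02  0.25 -0.01  0.25 -0.01 -0.26 -0.  ]
0.058 [ 0.4896 -0.1461 -0.1459 -0.0385 -0.0391] [ 0.38  0.   -0.37 -0.02  0.84 -0.03 -0.85 -0.01]
0.068 [ 0.4892 -0.1461 -0.146  -0.0362 -0.0369] [-0.48  0.03  0.49 -0.01  0.03 -0.   -0.04 -0.  ]
0.078 [ 0.4888 -0.146  -0.146  -0.034  -0.0346] [-1.39  0.05  1.4  -0.   -0.84  0.03  0.82  0.01]
guard [ 0.4438 -0.1385 -0.1479] -8.47 [-1.63  0.23  1.03  0.47 -0.55 -0.11  1.1  -0.38]
0.058 front corners [ 0.453  -0.1618  0.058 ] [ 0.5282 -0.1717  0.058 ] 0.0758 -7.55
  centre [ 0.4942 -0.139 ]
  far [ 0.4656 -0.1055  0.058 ] [ 0.5379 -0.1183  0.058 ]
0.068 front corners [ 0.4514 -0.1699  0.068 ] [ 0.5256 -0.1797  0.068 ] 0.0748 -7.55
  centre [ 0.4922 -0.147 ]
  far [ 0.4639 -0.1144  0.068 ] [ 0.5353 -0.127   0.068 ]
0.078 front corners [ 0.4499 -0.178   0.078 ] [ 0.5231 -0.1877  0.078 ] 0.0739 -7.55
  centre [ 0.4902 -0.1551]
  far [ 0.4622 -0.1232  0.078 ] [ 0.5326 -0.1356  0.078 ]
```

```bash
cat >> f.py <<'E'
print('---')
for h in(.062,.066,.07):
    s2=least_squares(lambda v:res(np.r_[v[:3],h,v[3:]]),[.495,-.148,-.15,-.02,-.02]);x,y,a=s2.x[:3]
    for P in[(.037,.013,.0155),(.037,-.013,.0155),(.045,.013,.04),(.045,-.013,.04),(.049,.013,.04)]:
        print(h,P,((proj(c,W([P],x,y,a,h))[0]-[228,62]+.39)*4.5).round(0),end=' ')
    for P in[(.045,0,.04),(-.045,0,.04)]:
        print((((proj(c2,W([P],x,y,a,h))[0]-[255,235]+.4)*5)+[495,0]).round(0),end=' ')
    print()
E
python3 f.py | sed -n '/---/,$p'
```

```text
---
0.062 (0.037, 0.013, 0.0155) [174. 135.] 0.062 (0.037, -0.013, 0.0155) [303. 134.] 0.062 (0.045, 0.013, 0.04) [168.  86.] 0.062 (0.045, -0.013, 0.04) [308.  84.] 0.062 (0.049, 0.013, 0.04) [167.  63.] [721.  54.] [537.  68.] 
0.066 (0.037, 0.013, 0.0155) [173. 135.] 0.066 (0.037, -0.013, 0.0155) [304. 134.] 0.066 (0.045, 0.013, 0.04) [167.  85.] 0.066 (0.045, -0.013, 0.04) [309.  83.] 0.066 (0.049, 0.013, 0.04) [166.  62.] [721.  48.] [537.  62.] 
0.07 (0.037, 0.013, 0.0155) [172. 135.] 0.07 (0.037, -0.013, 0.0155) [305. 134.] 0.07 (0.045, 0.013, 0.04) [166.  85.] 0.07 (0.045, -0.013, 0.04) [310.  83.] 0.07 (0.049, 0.013, 0.04) [165.  61.] [721.  42.] [536.  57.]
```

Stand at (0.490, −0.146), yaw −8.4°, saddle height about 65 mm (to be felt). I'll move above it with the guard underside at about 125 mm.

Request:
carry_out(
  rows=[
    [0.02,0,0,0,0,-0.005],
    [0.04,0,0,0,0,-0.01],
    [0.0467,0,0.02,0,0,-0.01],
    [0.0467,0,0.05,0,0,-0.01],
    [0.0467,0,0.08,0,0,-0.01],
    [0.0467,0,0.105,0,0,-0.01],
    [0.0467,0,0.113,0,0,-0.01],
    [0.0467,0,0.113,0,0,-0.01],
  ],
)

```text
clock: 7.72
tool_pos: [0.4876, -0.1466, 0.1373]
orientation: [180.0, 0.1, -8.4]
force: [0.2, 0.6, -0.1]
opening: 0.0461
gripper_force: 30.0
```

Request:
carry_out(
  rows=[
    [0,0,0,0,0,0],
    [0,0,0,0,0,0],
  ],
)

```text
clock: 7.98
tool_pos: [0.4877, -0.1465, 0.1385]
orientation: [-180.0, -0.1, -8.4]
force: [-0.5, 1.3, -1.9]
opening: 0.046
gripper_force: 30.0
```

```bash
python3 - <<'E'
from h import *
o=telemetry.get_obs();print(o['clock'],o['tool_pos'],o['orientation'],o['force'])
a=snap('side','d3');b=snap('scene','s3')
C=np.zeros((400,800,3),np.uint8)
C[:,:395]=cv2.resize(a[200:300,230:329],(395,400),interpolation=2);C[:,400:]=cv2.resize(b[180:280,180:280],(400,400),interpolation=2)
cv2.imwrite('pics/c3.png',C)
E
```

```text
7.975 [ 0.48773707 -0.14648091  0.13852578] [-1.79983326e+02 -1.01158679e-01 -8.40514857e+00] [-0.52072203  1.2553299  -1.85359671]
```

View pics/c3.png

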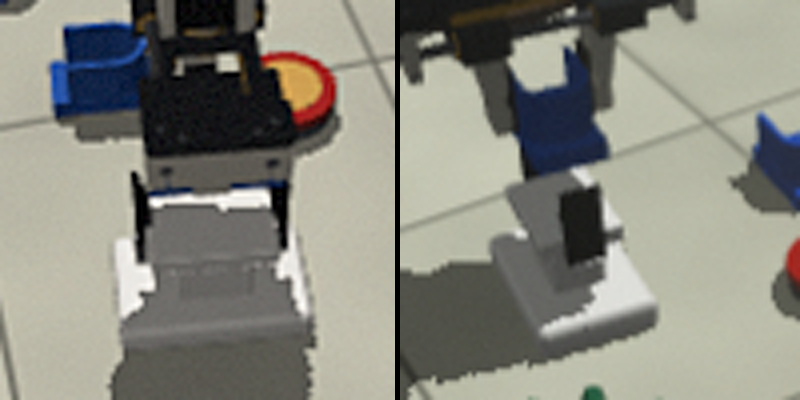

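The side panel shows the gripper over the stand between the hooks. The scene panel shows the guard above, with its +x tongue's lower corners near (535,178) and (608,155). I'll check these against the projected pose.

```bash
python3 - <<'E'
from h import *
c=cam('scene');a=np.radians(-8.4);Rz=R.from_euler('z',a).as_matrix()
f=lambda P,o:((proj(c,np.array(P)@Rz.T+o)-180+.4)*4+[400,0]).round(0)
g=np.r_[np.array([.4877,-.1465])+.0027*Rz[:2,0],.126]
print('guard',f([(.04,-.023,0),(.04,.023,0),(.04,.023,.014),(-.04,-.023,0)],g).tolist())
for h in (.06,.066,.072):
  print('saddle',h,f([(-.04,-.028,h),(.04,-.028,h),(.04,.028,h),(.045,-.013,h+.04),(.045,.013,h+.04)],[.490,-.1462,0]).tolist())
print('foot',f([(.062,-.041,.022),(.062,.041,.022),(-.062,-.041,.022)],[.490,-.1462,0]).tolist())
E
```

```text
guard [[533.0, 175.0], [604.0, 157.0], [603.0, 138.0], [498.0, 114.0]]
saddle 0.06 [[503.0, 198.0], [538.0, 263.0], [621.0, 240.0], [556.0, 209.0], [596.0, 199.0]]
saddle 0.066 [[502.0, 191.0], [537.0, 255.0], [620.0, 232.0], [555.0, 201.0], [595.0, 191.0]]
saddle 0.072 [[501.0, 184.0], [536.0, 247.0], [620.0, 225.0], [554.0, 193.0], [594.0, 183.0]]
foot [[534.0, 335.0], [656.0, 300.0], [483.0, 232.0]]
```

Request:
carry_out(
  rows=[
    [0.001,-0.0005,0.006,0,0,0],
    [0.001,-0.0005,0.012,0,0,0],
    [0.001,-0.0005,0.016,0,0,0],
    [0.001,-0.0005,0.016,0,0,0],
  ],
)

```text
clock: 8.57
tool_pos: [0.4878, -0.1462, 0.121]
orientation: [180.0, 0.1, -8.4]
force: [-0.3, 0.2, -0.6]
opening: 0.0464
gripper_force: 30.0
```

Request:
carry_out(
  rows=[
    [0,0,0.002,0,0,0],
    [0,0,0.004,0,0,0],
  ],
)

```text
clock: 8.82
tool_pos: [0.4882, -0.1461, 0.1176]
orientation: [-180.0, -0.0, -8.4]
force: [-0.5, -0.3, -1.4]
opening: 0.0462
gripper_force: 30.0
```

Request:
carry_out(
  rows=[
    [0,0,0.002,0,0,0],
    [0,0,0.004,0,0,0],
  ],
)

```text
clock: 9.07
tool_pos: [0.4881, -0.1461, 0.1135]
orientation: [180.0, 0.0, -8.4]
force: [-1.6, -0.1, -0.1]
opening: 0.0462
gripper_force: 30.0
```

Request:
carry_out(
  rows=[
    [0,0,0.002,0,0,0],
    [0,0,0.003,0,0,0],
  ],
)

```text
clock: 9.32
tool_pos: [0.4879, -0.1462, 0.1104]
orientation: [180.0, 0.0, -8.4]
force: [-1.3, -0.2, 1.2]
opening: 0.0461
gripper_force: 30.0
```

Request:
carry_out(
  rows=[
    [0,0,0.001,0,0,0],
    [0,0,0.002,0,0,0],
  ],
)

```text
clock: 9.57
tool_pos: [0.488, -0.1462, 0.1086]
orientation: [180.0, 0.0, -8.4]
force: [-3.1, -0.3, 1.7]
opening: 0.0459
gripper_force: 30.0
```

Request:
carry_out(
  rows=[
    [0,0,0.001,0,0,0],
    [0,0,0.002,0,0,0],
  ],
)

```text
clock: 9.82
tool_pos: [0.4881, -0.1462, 0.1066]
orientation: [180.0, -0.0, -8.4]
force: [-2.6, 0.4, 3.3]
opening: 0.0459
gripper_force: 30.0
```

Request:
carry_out(
  rows=[
    [0,0,0.001,0,0,0],
    [0,0,0.002,0,0,0],
  ],
)

```text
clock: 10.07
tool_pos: [0.4883, -0.1462, 0.1047]
orientation: [180.0, -0.0, -8.4]
force: [-3.7, 0.4, 6.0]
opening: 0.0461
gripper_force: 30.0
```

Request:
carry_out(
  rows=[
    [-0.001,0,0,0,0,0],
    [-0.002,0,0,0,0,0],
    [-0.002,0,0,0,0,0],
  ],
)

```text
clock: 10.45
tool_pos: [0.4866, -0.1459, 0.1047]
orientation: [180.0, -0.1, -8.4]
force: [-0.4, -1.4, 3.0]
opening: 0.0459
gripper_force: 30.0
```

Request:
carry_out(
  rows=[
    [0,0,0.001,0,0,0],
    [0,0,0.0015,0,0,0],
  ],
)

```text
clock: 10.7
tool_pos: [0.4872, -0.1459, 0.1038]
orientation: [180.0, -0.1, -8.4]
force: [-1.0, -0.0, 6.8]
opening: 0.046
gripper_force: 30.0
```

Request:
carry_out(
  rows=[
    [-0.0005,0,0.001,0,0,0],
    [-0.0005,0,0.0015,0,0,0],
  ],
)

```text
clock: 10.95
tool_pos: [0.4861, -0.1457, 0.1016]
orientation: [-180.0, -0.1, -8.4]
force: [1.2, -0.3, 3.7]
opening: 0.0456
gripper_force: 30.0
```

Request:
carry_out(
  rows=[
    [0,0,0.001,0,0,0],
    [0,0,0.0015,0,0,0],
  ],
)

```text
clock: 11.2
tool_pos: [0.4859, -0.1457, 0.1]
orientation: [-180.0, -0.0, -8.4]
force: [1.7, -0.4, 4.0]
opening: 0.0458
gripper_force: 30.0
```

Request:
carry_out(
  rows=[
    [0,0,0.001,0,0,0],
    [0,0,0.0015,0,0,0],
  ],
)

```text
clock: 11.45
tool_pos: [0.4858, -0.1458, 0.0985]
orientation: [180.0, -0.0, -8.4]
force: [0.7, 0.1, 4.1]
opening: 0.0459
gripper_force: 30.0
```

Request:
carry_out(
  rows=[
    [0,0,0.001,0,0,0],
    [0,0,0.002,0,0,0],
    [0,0,0.003,0,0,0],
  ],
)

```text
clock: 11.82
tool_pos: [0.4857, -0.1458, 0.0955]
orientation: [180.0, -0.0, -8.4]
force: [1.0, -0.7, 3.2]
opening: 0.046
gripper_force: 30.0
```

Request:
carry_out(
  rows=[
    [0,0,0.001,0,0,0],
    [0,0,0.002,0,0,0],
    [0,0,0.003,0,0,0],
  ],
)

```text
clock: 12.2
tool_pos: [0.4857, -0.1458, 0.0925]
orientation: [180.0, -0.0, -8.4]
force: [2.1, 0.5, 2.8]
opening: 0.0459
gripper_force: 30.0
```

Request:
carry_out(
  rows=[
    [0,0,0.001,0,0,0],
    [0,0,0.0015,0,0,0],
  ],
)

```text
clock: 12.45
tool_pos: [0.4856, -0.1458, 0.091]
orientation: [180.0, 0.0, -8.4]
force: [1.4, -0.2, 2.9]
opening: 0.0461
gripper_force: 30.0
```

Request:
carry_out(
  rows=[
    [0,0,0.0005,0,0,0],
    [0,0,0.001,0,0,0],
  ],
)

```text
clock: 12.7
tool_pos: [0.4856, -0.1458, 0.09]
orientation: [180.0, 0.0, -8.4]
force: [1.1, -0.3, 2.2]
opening: 0.0457
gripper_force: 30.0
```

Request:
carry_out(
  rows=[
    [0,0,0.0005,0,0,0],
    [0,0,0.0005,0,0,0],
  ],
)

```text
clock: 12.95
tool_pos: [0.4855, -0.1458, 0.0894]
orientation: [-180.0, 0.0, -8.4]
force: [2.2, -0.5, 0.0]
opening: 0.0458
gripper_force: 30.0
```

Request:
carry_out(
  rows=[
    [0,0,0.0005,0,0,0],
    [0,0,0.0005,0,0,0],
  ],
)

```text
clock: 13.2
tool_pos: [0.485, -0.1457, 0.0885]
orientation: [-180.0, 0.1, -8.4]
force: [1.8, -0.0, -3.8]
opening: 0.0461
gripper_force: 30.0
```

Request:
carry_out(
  rows=[
    [0,0,0.0005,0,0,0],
    [0,0,0.0005,0,0,0],
  ],
)

```text
clock: 13.45
tool_pos: [0.4848, -0.1457, 0.088]
orientation: [180.0, 0.1, -8.4]
force: [0.1, -0.6, -5.7]
opening: 0.046
gripper_force: 30.0
```

Request:
carry_out(
  rows=[
    [0,0,0.0005,0,0,0],
    [0,0,0.0005,0,0,0],
  ],
)

```text
clock: 13.7
tool_pos: [0.4853, -0.1458, 0.0879]
orientation: [180.0, 0.0, -8.4]
force: [-0.5, 0.1, -4.8]
opening: 0.0458
gripper_force: 30.0
```

Request:
carry_out(
  rows=[
    [0,0,0.0005,0,0,0],
    [0,0,0.0005,0,0,0],
  ],
)

```text
clock: 13.95
tool_pos: [0.4856, -0.1458, 0.0877]
orientation: [180.0, -0.0, -8.4]
force: [-0.3, -0.8, -1.7]
opening: 0.0458
gripper_force: 30.0
```

Request:
carry_out(
  rows=[
    [0,0,0.0005,0,0,0],
    [0,0,0.0005,0,0,0],
  ],
)

```text
clock: 14.2
tool_pos: [0.4858, -0.1458, 0.0873]
orientation: [180.0, -0.0, -8.4]
force: [0.2, -0.1, 0.1]
opening: 0.0459
gripper_force: 30.0
```

Request:
carry_out(
  rows=[
    [0,0,0.0005,0,0,0],
    [0,0,0.0005,0,0,0],
  ],
)

```text
clock: 14.45
tool_pos: [0.4856, -0.1458, 0.0866]
orientation: [180.0, -0.0, -8.4]
force: [0.2, 0.2, -0.5]
opening: 0.0461
gripper_force: 30.0
```

Request:
carry_out(
  rows=[
    [0,0,0.0005,0,0,0],
    [0,0,0.0005,0,0,0],
  ],
)

```text
clock: 14.7
tool_pos: [0.4857, -0.1458, 0.0861]
orientation: [180.0, -0.0, -8.4]
force: [-0.1, 0.2, 0.3]
opening: 0.0457
gripper_force: 30.0
```

Request:
carry_out(
  rows=[
    [0,0,0.0005,0,0,0],
    [0,0,0.0005,0,0,0],
  ],
)

```text
clock: 14.95
tool_pos: [0.4857, -0.1458, 0.0861]
orientation: [180.0, -0.0, -8.4]
force: [-1.9, 0.8, 6.7]
opening: 0.0462
gripper_force: 30.0
```

Request:
carry_out(
  rows=[
    [0,0,0.0005,0,0,0],
    [0,0,0.0005,0,0,0],
  ],
)

```text
clock: 15.2
tool_pos: [0.4858, -0.1458, 0.0861]
orientation: [180.0, -0.0, -8.4]
force: [-4.5, 2.6, 11.0]
opening: 0.0456
gripper_force: 30.0
```

Hard stop felt at TCP 0.0861, so it's seated. I'll ease off, open and lift.

Request:
carry_out(
  rows=[
    [0,0,-0.0005,0,0,0],
    [0,0,-0.001,0,0,0],
    [0,0,-0.001,0,0,0],
  ],
)

```text
clock: 15.58
tool_pos: [0.4857, -0.1458, 0.0861]
orientation: [-180.0, -0.0, -8.4]
force: [-1.6, 0.1, 3.2]
opening: 0.0456
gripper_force: 30.0
```

Request:
carry_out(
  rows=[
    [0,0,0,0,0,0],
    [0,0,0,0,0,0],
    [0,0,0,0,0,0],
    [0,0,0,0,0,0],
    [0,0,0,0,0,0],
    [0,0,0,0,0,0],
  ],
  grip=1,
)

```text
clock: 16.32
tool_pos: [0.4856, -0.1458, 0.0861]
orientation: [180.0, 0.0, -8.4]
force: [0.4, -0.7, 0.0]
opening: 0.0872
gripper_force: 0.0
```

Request:
carry_out(
  rows=[
    [0,0,-0.01,0,0,0],
    [0,0,-0.03,0,0,0],
    [0,0,-0.06,0,0,0],
    [0,0,-0.1,0,0,0],
    [0,0,-0.14,0,0,0],
    [-0.03,0,-0.16,0,0,0],
    [-0.06,0,-0.16,0,0,0],
    [-0.06,0,-0.16,0,0,0],
  ],
)

```text
clock: 17.32
tool_pos: [0.425, -0.1369, 0.2475]
orientation: [-179.9, -0.1, -8.4]
force: [1.3, -0.4, 0.4]
opening: 0.0875
gripper_force: 0.0
```

```bash
python3 - <<'E'
from h import *
o=telemetry.get_obs();print(o['clock'],o['tool_pos'],o['force'],o['opening'])
w=snap('wrist','w4');a=snap('side','d4');b=snap('scene','s4')
C=np.zeros((560,800,3),np.uint8)
C[:400,:395]=cv2.resize(a[200:300,230:329],(395,400),interpolation=2);C[:400,400:]=cv2.resize(b[180:280,180:280],(400,400),interpolation=2)
C[400:,:213]=cv2.resize(w,(213,160))
cv2.imwrite('pics/c4.png',C)
E
```

```text
17.325 [ 0.42495965 -0.13689403  0.2474765 ] [ 1.27953748 -0.37122054  0.4120523 ] 0.08746962760777793
```

View pics/c4.png

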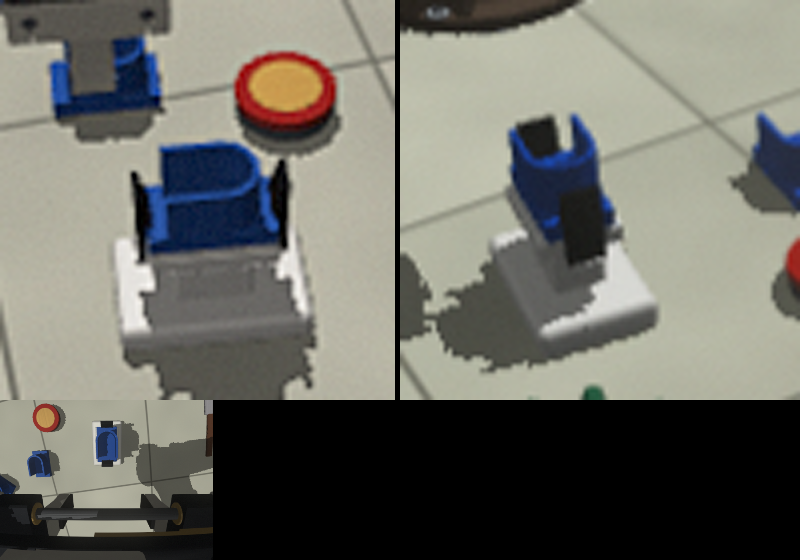

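The guard lies flat on the saddle between the upright hooks (side panel, about (210,215)), and the gripper is clear of it. Handing in.

```bash
python3 -c "
from h import *
print(workorder.close_job())"
```

```text
the job is handed in; nothing more can be done
None
```

I clipped the farthest blue guard onto the stand, let go and handed the job in: it lies flat on the saddle with both hooks upright in the last pictures, and no force reading went above about 11 N; the system returned no verdict.

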